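# Clear the way and store the red tube rack

### The job

The rack of blue-capped tubes blocks the drawer of the white storage unit: first, with the drawer still shut, stand it inside the white outline on the black mat, lined up with the outline. Then pull the drawer fully out, stand the rack of red-capped tubes upright on the drawer's floor and leave the drawer out. Keep both racks upright, set them down gently, and leave everything else on the bench where it is.

Things in the scene. Friction and masses are not known exactly. Their poses are not given: they have to be found in the camera images.
- blue_rack: the rack in the way: white foam tray 56 x 114 x 25 mm (x, y, z) carrying two rows of five blue-capped tubes fixed in it, 86 mm tall in all, about 0.25 kg (0.17 to 0.35). The caps form a block 40 mm wide (x) and 102 mm long (y) from 60 to 86 mm height; grip it across the 40 mm. Origin: centre of the underside; z up, y along the long side. It stands on the bench in front of the drawer
- red_rack: the rack to be stored: the same as the blue rack in size and axes, but with red caps; it stands on the bench to one side
- unit: white storage unit fixed on the bench, 230 deep x 260 wide x 120 mm tall, one drawer. Origin: centre of the lower edge of its front face; its x points into the unit, the drawer comes out along -x; z up
- drawer (a joint): drawer travel in m: 0 shut, 0.16 fully out against its stop. It slides straight, needs about 3 N, and stays where it is left
- drawer_handle (a point): middle of the dark bar handle on the drawer's front, moves with the drawer; bar 12 x 12 mm thick, 100 mm long along the unit's y, 105 mm above the bench, its centre 58 mm before the drawer's front (52 mm clear gap behind the bar). It can be gripped from above. Axes as the unit's
- drawer_floor (a point): middle of the part of the drawer's floor that comes clear of the unit, on the floor's upper face 12 mm above the bench, moves with the drawer; axes as the unit's. Open to above once the drawer is fully out, the free space is 148 mm along x and 157 mm along y; the side walls stand 36 mm above the floor, the drawer's front panel 94 mm above it, and the unit's top edge 108 mm above it
- park (a point): centre of the white rectangular outline on the black mat (mat 130 x 230 x 2 mm, fixed flat on the bench, to the left or right), on the mat's top face; the outline is 90 mm (x) by 146 mm (y) inside, drawn lines, nothing raised; z up
- amber_bottle: amber glass bottle, 50 mm diameter, 115 mm tall, stands on the mat about 120 mm from the outline's centre, along +y of park. Origin: centre of its underside. To be left alone
- cup: white open cup, 60 mm diameter, 65 mm tall, stands close to one end of the red rack, about 100 mm from its centre. Origin: centre of its underside. To be left alone
- jar: clear jar with a yellow cap, 40 mm diameter, 65 mm tall, stands beside the drawer's path. Origin: centre of its underside. To be left alone
- wash_bottle: white bottle with a red cap, 40 mm diameter, 95 mm tall, stands beside the drawer's path, on the other side from the jar. Origin: centre of its underside. To be left alone
- tip_box: orange box with a clear lid, 85 x 120 x 57 mm, on top of the storage unit, behind the front edge. Origin: centre of its underside. To be left alone
- purple_rack: rack like the blue one but with purple caps, beside the storage unit. Origin: centre of its underside. To be left alone
- green_rack: rack like the blue one but with green caps, on the other side of the unit. Origin: centre of its underside. To be left alone
- timer: flat white timer, 60 x 85 x 22 mm, lying near the robot. Origin: centre of its underside. To be left alone

How it is judged:
By the outcome, as a careful person would: the job done as asked, in the order asked, and still so for the second after the job is handed in, with the robot touching nothing.
It also fails if it takes over 64 s, if anything falls off the work surface, if the arm or the gripper's body presses on something with over 40 N, if the wrist force passes 120 N, or if a joint passes its speed limit or range.

### The arm

A 7-joint arm with a two-finger parallel gripper is mounted at the origin on the work surface. World frame = base frame: x ahead of the robot, y to its left, z up, the work surface at z = 0. Lengths are in m, angles in rad, forces in N, time in s.
With the tool pointing down it reaches from about 0.4 to 0.9 m from the base axis. Payload 5.5 kg.
Tool frame: the origin (TCP) lies midway between the tips of the shut fingers; the grasp point (between the pads) lies 19 mm behind it (manip.grip_depth is the distance from the TCP to the grasp point, in m); z points along the fingers, y is the line along which they close (so a half turn about z gives the same grasp; the last joint's range is limited). The gripper opens to 92 mm and grips with 3 to 60 N. Pads are 19 mm wide; open, the fingers measure 130 mm over their backs; the gripper's body (75 mm by 190 mm) begins 47 mm behind the grasp point.
Start: joints at [-0.979, 0.501, -0.427, 1.55, 0.221, 1.138, -0.21], TCP at [0.21, 0.615, 0.227] pointing down, gripper open.
Joint ranges: [-2.88, 2.88], [-0.31, 2.03], [-1.54, 1.56], [0.2, 2.42], [-1.41, 4.55], [0.19, 2.02], [-2.57, 2.57]. Speed limits (rad/s): [2.57, 2.57, 3.14, 3.14, 3.14, 3.14, 3.14].

### API

Orientations are given as a unit quaternion [x, y, z, w].
In Python, from bench import manip, effector, viewer gives the robot as it stands. Calls block until the motion is done:
- manip.move_pose(position, orientation): joint-space move of the TCP to a pose.
- manip.servo_line(position, ori=None, vel=0.15): straight line of the TCP; ori=None keeps the orientation; vel is the mean speed in m/s.
- manip.movej(angles): joint-space move.
- effector.open_jaws() and effector.close(f_grip=None): open the fingers fully, or close them until they stop; f_grip is the grip in N (None keeps the last).
- manip.sleep(seconds).
- manip.solve_ik(position, orientation): joint angles nearest the present ones, or None.
- viewer.get_image(name): name is "side" or "top" or "wrist"; returns the picture (420x560x3 uint8, red, green, blue); there is no depth.
- viewer.get_calibration(name): a dict with "vfov" (degrees; the focal length in pixels is half the picture's height over the tangent of half this angle, whatever the lens; pixels are square), "cx", "cy" (the principal point, pixels), "eye" and "attitude" of the camera in the world. Camera axes: x right, y down, z forward; pixel columns grow to the right and rows downward; lengths in m; the calibration is good to about 2 mm. A picture is of the moment at which its call begins: read the wrist's pose just before it. get_calibration takes no time and is no camera call; for the wrist camera it gives the pose at the moment of the call.
A pose or a line that the arm cannot do raises manip.PlanningError and nothing moves.
- manip.hand_in(): hands the job in; it is judged then, once.
Readings, each from a call of its own:
- manip.current_clock(): time.
- manip.current_q(): joint angles.
- manip.current_joint_velocities(): joint speeds.
- manip.current_tau(): joint torques, N m.
- manip.current_tool_pos(): TCP position.
- manip.current_tcp_rot(): TCP orientation.
- manip.current_force(): force on the tool from outside, world axes, zero at the start.
- manip.current_wrist_torque(): the same for the moment, N m.
- manip.current_finger_gap(): finger opening in m.
- manip.current_gripper_force(): force on a finger pad.
Only numpy, scipy, OpenCV 4.12 (cv2) and the standard library are available. Lean on these libraries where they do the work, as an engineer would, in place of code of your own. Each camera call takes 0.05 s, during which the arm holds its last target. There are 200 camera calls.

## Working session

There is one attempt and no reset: what is moved stays moved. The work goes in short steps, each a Python script; the robot and the scene stay as the last script left them, time stands still between calls to the robot, and variables do not carry over. Pictures are saved under pics/ and viewed, at most 10 in all, crops included, and the job is handed in when it is done.

```bash
ls; mkdir -p pics; python3 - <<'E'
from bench import manip, effector, viewer
import cv2
for n in ["side","top"]:
    im=viewer.get_image(n); cv2.imwrite(f"pics/{n}0.png",cv2.cvtColor(im,cv2.COLOR_RGB2BGR)); print(n,viewer.get_calibration(n))
print(viewer.get_calibration("wrist"), manip.current_tcp_rot(), manip.current_clock(), manip.grip_depth)
E
```

```text
pics
side {'vfov': 51.74221742446832, 'cx': 276.25626529002426, 'cy': 213.0550780701884, 'eye': array([0.36821694, 0.79421007, 0.69983885]), 'attitude': array([-0.12674079,  0.88266189, -0.44789601,  0.06506867])}
top {'vfov': 51.023484752606514, 'cx': 280.7929456912292, 'cy': 221.46679941773718, 'eye': array([ 0.39625764, -0.02112055,  1.36171716]), 'attitude': array([-0.70092478,  0.70965486, -0.04863813,  0.0522375 ])}
{'vfov': 67.08155785902565, 'cx': 279.75605592479576, 'cy': 212.43700418910268, 'eye': array([0.14261682, 0.63712002, 0.38532628]), 'attitude': array([0.80586956, 0.57700243, 0.07658266, 0.10852441])} [ 1.63634561e-01  9.86520640e-01 -8.51955144e-04 -1.78327152e-04] 0.1 0.0188
```

View pics/top0.png

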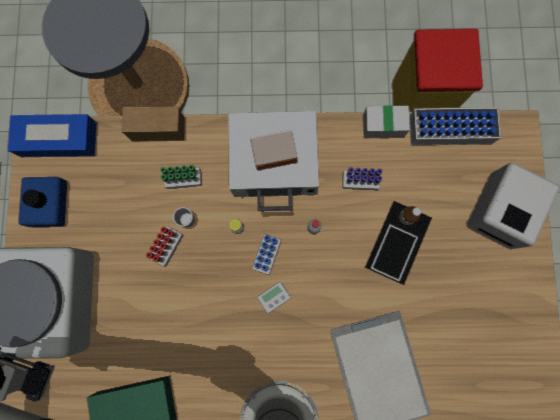

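View pics/side0.png

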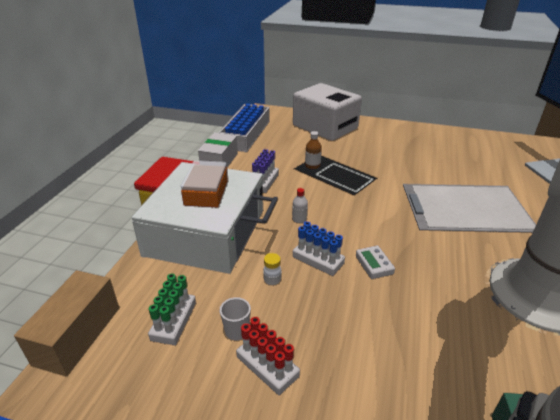

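The top view shows the blue rack at (266,254), the red rack at (164,246), the outline at (395,252), the handle bar at about (275,210), and the unit's front corners near (229,195) and (318,193). The side view agrees with this: the cup is at one end of the red rack, and the jar and wash bottle stand either side of the drawer's path.

```bash
cat > h.py <<'E'
from bench import manip, effector, viewer
import numpy as np, cv2
from scipy.spatial.transform import Rotation as R
def shot(n,f=None):
    c=viewer.get_calibration(n); im=viewer.get_image(n)
    if f: cv2.imwrite(f"pics/{f}.png",cv2.cvtColor(im,cv2.COLOR_RGB2BGR))
    return im,c
def cast(px,c,z):
    px=np.atleast_2d(px).astype(float); f=210/np.tan(np.radians(c['vfov'])/2)
    d=np.c_[(px[:,0]-c['cx'])/f,(px[:,1]-c['cy'])/f,np.ones(len(px))]
    d=d@R.from_quat(c['attitude']).as_matrix().T
    return (c['eye']+d*((z-c['eye'][2])/d[:,2])[:,None])[:,:2]
def proj(P,c):
    f=210/np.tan(np.radians(c['vfov'])/2)
    q=R.from_quat(c['attitude']).inv().apply(np.atleast_2d(P)-c['eye'])
    return q[:,:2]/q[:,2:]*f+[c['cx'],c['cy']]
def mask(im,col):
    h=cv2.cvtColor(im,cv2.COLOR_RGB2HSV); H,S,V=[h[...,i].astype(int) for i in range(3)]
    if col=='blue': m=(H>100)&(H<128)&(S>130)&(V>50)
    if col=='red': m=((H<6)|(H>172))&(S>150)&(V>50)
    if col=='white': m=(S<60)&(V>140)
    return m.astype(np.uint8)
def rect(m,c,z,near,rad):
    "min-area rectangle, on plane z, of mask pixels within rad of near"
    v,u=np.nonzero(m); p=cast(np.c_[u,v],c,z)
    p=p[np.hypot(*(p-near).T)<rad]
    (ctr,(w,h),a)=cv2.minAreaRect((p*1000).astype(np.float32))
    if w>h: a+=90; w,h=h,w     # a = direction of the short side
    return np.array(ctr)/1000,(w,h),(np.radians(a)+np.pi/2)%np.pi-np.pi/2
def down(yaw):
    "tool down with its y axis along world direction yaw"
    return R.from_matrix(np.c_[[np.sin(yaw),-np.cos(yaw),0],[np.cos(yaw),np.sin(yaw),0],[0,0,-1]]).as_quat()
    # columns: x,y,z ; det checked = +1
E
python3 - <<'E'
from h import *
print(np.linalg.det(np.array(R.from_quat(down(.3)).as_matrix())), R.from_quat(down(.3)).as_matrix()[:,1])
im,c=shot("top")
for n,p in dict(blue=(266,254),red=(164,246)).items():
    g=cast([p],c,.08)[0]; print(n,g,rect(mask(im,n),c,.08,g,.075))
print("park corners",cast([(388,224),(418,235),(403,279),(373,267)],c,.002))
print("handle",cast([(258,210),(293,209)],c,.105),"unit top front",cast([(229,193),(318,191)],c,.12))
print("jar,wash,cup,bottle,timer",cast([(235,226)],c,.065),cast([(314,225)],c,.09),cast([(184,217)],c,.06),cast([(411,213)],c,.1),cast([(274,297)],c,.02))
print(manip.current_q())
E
```

```text
Traceback (most recent call last):
  File "h.py", line 32, in down
    return R.from_matrix(np.c_[[np.sin(yaw),-np.cos(yaw),0],[np.cos(yaw),np.sin(yaw),0],[0,0,-1]]).as_quat()
           ~~~~~~~~~~~~~^^^^^^^^^^^^^^^^^^^^^^^^^^^^^^^^^^^^^^^^^^^^^^^^^^^^^^^^^^^^^^^^^^^^^^^^^^
  File "scipy/spatial/transform/_rotation.pyx", line 1143, in scipy.spatial.transform._rotation.Rotation.from_matrix
ValueError: Non-positive determinant (left-handed or null coordinate frame) in rotation matrix 0: [[ 0.29552021  0.95533649  0.        ]
 [-0.95533649  0.29552021  0.        ]
 [ 0.          0.         -1.        ]].
```

```bash
sed -i 's/\[\[np.sin(yaw),-np.cos(yaw),0\]/[[-np.sin(yaw),np.cos(yaw),0]/' h.py
python3 - <<'E'
from h import *
print(R.from_quat(down(.3)).as_matrix()[:,1])
im,c=shot("top")
for n,p in dict(blue=(266,254),red=(164,246)).items():
    g=cast([p],c,.08)[0]; print(n,g,rect(mask(im,n),c,.08,g,.075))
print("park corners",cast([(388,224),(418,235),(403,279),(373,267)],c,.002))
print("handle",cast([(258,210),(293,209)],c,.105),"unit top front",cast([(229,193),(318,191)],c,.12))
print("jar,wash,cup,bottle,timer",cast([(235,226)],c,.065),cast([(314,225)],c,.09),cast([(184,217)],c,.06),cast([(411,213)],c,.1),cast([(274,297)],c,.02))
t=R.from_quat(manip.current_tcp_rot()); cw=viewer.get_calibration("wrist")
print("cam in tool",t.inv().apply(cw['eye']-manip.current_tool_pos()),(t.inv()*R.from_quat(cw['attitude'])).as_matrix().round(2))
E
```

```text
[0.95533649 0.29552021 0.        ]
blue [0.48539247 0.02853696] (array([0.48909729, 0.02975422]), (36.55884552001953, 97.44550323486328), np.float64(1.228354823291494))
red [0.51246356 0.32665342] (array([0.51840576, 0.33979877]), (41.30998229980469, 99.54045104980469), np.float64(1.0850671692653062))
park corners [[ 0.57952355 -0.34914982]
 [ 0.54390739 -0.44047127]
 [ 0.40918227 -0.38705982]
 [ 0.44682746 -0.2969283 ]]
handle [[ 0.61136512  0.04983466]
 [ 0.61298753 -0.05158526]] unit top front [[ 0.65952553  0.1322916 ]
 [ 0.66201136 -0.12399115]]
jar,wash,cup,bottle,timer [[0.57083468 0.12074679]] [[ 0.56747294 -0.11239851]] [[0.60066981 0.27430244]] [[ 0.59764483 -0.39359633]] [[0.36003203 0.00773209]]
cam in tool [ 0.07081385 -0.0006089  -0.15953877] [[ 0.   -0.96 -0.26]
 [ 1.    0.    0.  ]
 [ 0.   -0.26  0.96]]
```

```bash
cat >> h.py <<'E'
def look(xy,yaw,z,f):
    q=down(yaw); off=R.from_quat(q).apply([.0708,-.0006,0])[:2]
    manip.move_pose([*(np.array(xy)-off),z],q); return shot("wrist",f)
E
python3 - <<'E'
from h import *
im,c=shot("top")
m=mask(im,'white'); v,u=np.nonzero(m); p=cast(np.c_[u,v],c,.002); P0=np.array([.4949,-.3684])
e=np.array([np.cos(1.2),np.sin(1.2)]); n=np.array([e[1],-e[0]]); d=p-P0
k=(abs(d@e)<.058)&(abs(d@n)<.084); print(k.sum(),rect(m*0+0,c,.002,P0,.1) if 0 else cv2.minAreaRect((p[k]*1000).astype(np.float32)))
im,c=look([.519,.34],1.085,.25,"wred"); t0=manip.current_clock()
print("red",rect(mask(im,'red'),c,.086,np.array([.519,.34]),.09),t0)
im,c=look([.489,.03],1.228,.25,"wblue")
print("blue",rect(mask(im,'blue'),c,.086,np.array([.489,.03]),.09),manip.current_clock(),c['eye'])
a=cv2.imread("pics/wred.png");b=cv2.imread("pics/wblue.png");cv2.imwrite("pics/w2.png",cv2.resize(np.hstack([a,b]),(800,300)))
cv2.imwrite("pics/parkcrop.png",cv2.resize(cv2.cvtColor(shot("top")[0][190:300,350:450],cv2.COLOR_RGB2BGR),(500,550)))
E
```

```text
0 ((0.0, 0.0), (0.0, 0.0), 0.0)
red (array([0.51985791, 0.34152176]), (38.17767333984375, 100.98580932617188), np.float64(1.0746404275444554)) 2.0083
blue (array([0.49031308, 0.03231919]), (38.18064498901367, 99.82705688476562), np.float64(1.231311331575645)) 3.2167 [0.48923332 0.03170308 0.40975659]
```

View pics/w2.png

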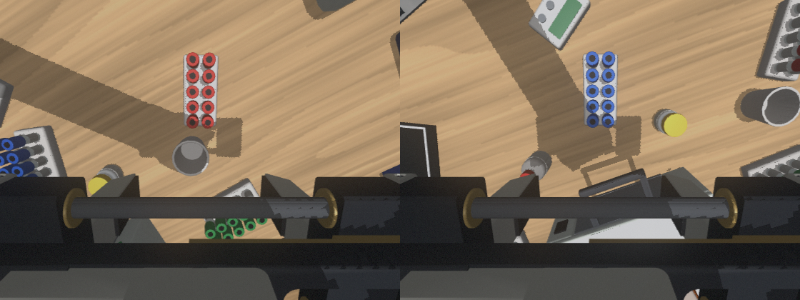

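View pics/parkcrop.png

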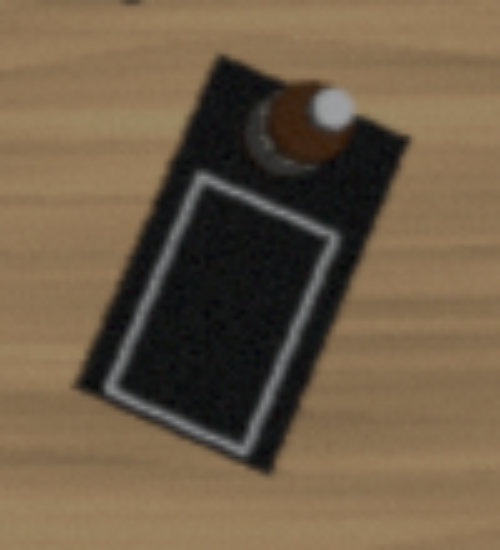

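The wrist view shows both racks free, with the cup at the red rack's far end. Measured cap blocks are 38 x 100 mm, against 40 x 102 mm given. The crop shows the whole outline, so I'll mask it dim-white for the park pose and then grasp blue.

```bash
python3 - <<'E'
from h import *
im,c=shot("top")
hsv=cv2.cvtColor(im,cv2.COLOR_RGB2HSV); m=((hsv[...,1]<70)&(hsv[...,2]>80)).astype(np.uint8)
poly=np.array([(389,222),(421,236),(399,284),(368,269)])
r=np.zeros_like(m); cv2.fillPoly(r,[poly],1); v,u=np.nonzero(m&r)
print(len(u),cv2.minAreaRect((cast(np.c_[u,v],c,.002)*1000).astype(np.float32)))
pc=cast([(350+x/5-.5,190+y/5-.5) for x,y in [(200,176),(337,238),(246,452),(110,388)]],c,.002); print(pc,pc.mean(0))
B=np.array([.4903,.0323]); q=down(1.231)
manip.servo_line([*B,.15],q,vel=.25)
manip.servo_line([*B,.054],q,vel=.12)
effector.close(25); print("gap",manip.current_finger_gap(),manip.current_gripper_force(),manip.current_tool_pos())
manip.servo_line([*B,.20],q,vel=.15)
print(manip.current_finger_gap(),manip.current_force(),manip.current_clock())
E
```

```text
272 ((491.8363952636719, -363.69451904296875), (95.69921112060547, 151.3120880126953), 64.65776824951172)
[[ 0.57726483 -0.35371104]
 [ 0.53740615 -0.43669947]
 [ 0.40661206 -0.37379036]
 [ 0.44657786 -0.29231325]] [ 0.49196523 -0.36412853]
gap 0.03965179139155808 24.99806374311447 [0.49032312 0.03238974 0.05395886]
0.039798766001678254 [ 0.22771751  0.26325407 -2.8628734 ] 6.8917
```

The outline measures 96 x 151 mm outside the lines, which fits. Centre (0.492, -0.364), short side at 64.7°.

```bash
cat >> h.py <<'E'
def setdown(xy,z,q):
    "lower slowly until the bench carries some of the weight; z expected TCP height"
    manip.servo_line([*xy,z+.03],q,vel=.15); manip.servo_line([*xy,z+.004],q,vel=.06)
    manip.sleep(.15); f0=manip.current_force()[2]
    for dz in np.arange(.003,-.0031,-.001):
        manip.servo_line([*xy,z+dz],q,vel=.02)
        if manip.current_force()[2]-f0>1.2: break
    print("contact dz",dz,manip.current_force()[2]-f0)
    effector.open_jaws()
E
python3 - <<'E'
from h import *
P=np.array([.492,-.364]); q=down(1.129)
manip.move_pose([*P,.20],q)
setdown(P,.056,q)
manip.servo_line([*P,.20],q,vel=.2); print(manip.current_clock())
im,c=shot("top","top1")
print(rect(mask(im,'blue'),c,.08,P,.08))
print(cv2.imwrite("pics/top1c.png",cv2.resize(cv2.cvtColor(im[150:310,200:450],cv2.COLOR_RGB2BGR),(750,480))))
E
```

```text
contact dz -0.001 7.315067406113982
13.1
(array([ 0.49117191, -0.36683801]), (38.637210845947266, 99.34876251220703), np.float64(1.1300923017088946))
True
```

```bash
python3 - <<'E'
from h import *
# look down at the handle, tool y along unit x (camera then offset along -y / +y)
im,c=look([.612,0.0],.015,.27,"wh"); print(manip.current_clock(),manip.current_tool_pos(),c['eye'])
E
```

```text
14.625 [ 0.6131993  -0.07230744  0.26935462] [ 0.61198769 -0.00180623  0.4287264 ]
```

View pics/wh.png

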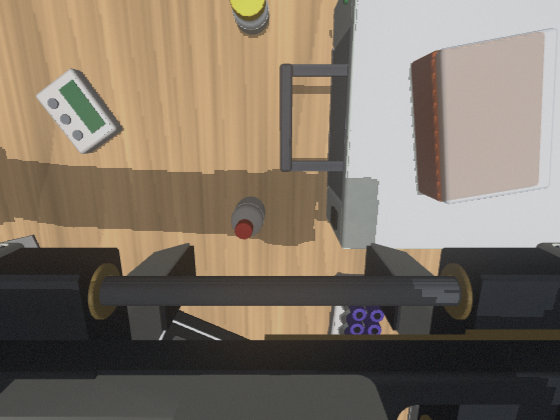

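View pics/top1c.png

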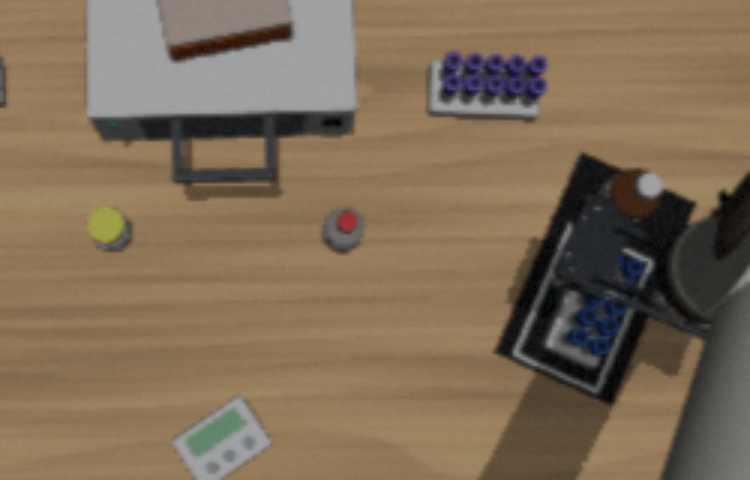

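Blue stands inside the outline, parallel to it. In the wrist view the handle bar runs from (286,65) to (286,171), the drawer front's top is at about x=348, and the tip box edge is near x=412.

```bash
python3 - <<'E'
from h import *
c=viewer.get_calibration("wrist")
h=cast([(286.5,66),(286,170)],c,.111); print("bar",h,h.mean(0)); print("front",cast([(350,70),(346,166)],c,.106),"unit top edge",cast([(356,10),(343,247)],c,.12), "tipbox",cast([(413,55),(418,195)],c,.177))
u=h[0]-h[1]; yaw=np.arctan2(-u[0],u[1]); print("yaw",yaw)
E
```

```text
bar [[ 0.61726881  0.05127076]
 [ 0.61866197 -0.04476223]] [0.61796539 0.00325426]
front [[ 0.67714922  0.04948444]
 [ 0.67961926 -0.04050497]] unit top edge [[ 0.67602714  0.09492788]
 [ 0.67938548 -0.12290339]] tipbox [[ 0.70778352  0.04880968]
 [ 0.72480097 -0.05467619]]
yaw 0.01450613373600686
```

Handle centre is (0.618, 0.003), yaw 0.015, with 59 mm to the drawer front against 58 given. I'll hook the bar with the rear finger and pull. I won't grip it, because reopening the fingers would push against the front panel.

```bash
python3 - <<'E'
from h import *
H=np.array([.618,.0033]); u=np.array([np.cos(.015),np.sin(.015)]); q=down(.015)
T=lambda s,z:[*(H-s*u),z]
print(manip.current_finger_gap(), manip.solve_ik(T(.205,.092),q) is not None)
manip.servo_line(T(.022,.18),q,vel=.25)
manip.servo_line(T(.022,.092),q,vel=.12)
manip.sleep(.1); f0=manip.current_force()
manip.servo_line(T(.19,.092),q,vel=.10); print(manip.current_force()-f0)
for s in np.arange(.194,.2071,.0015):
    manip.servo_line(T(s,.092),q,vel=.03); f=(manip.current_force()-f0)@[*u,0]; print(round(s,4),f.round(1))
    if f>10: break
manip.servo_line(T(s-.018,.092),q,vel=.1)
manip.servo_line(T(s-.018,.20),q,vel=.2)
print(manip.current_clock())
im,c=look([.60,0.012],.015+np.pi/2,.30,"wd"); print(manip.current_clock())
E
```

```text
0.09207422542547856 True
[ 2.11388699 -0.50666974  0.6713689 ]
0.194 1.4
0.1955 2.4
0.197 3.6
0.1985 1.7
0.2 1.4
0.2015 5.9
0.203 10.0
0.2045 12.3
21.1167
22.5167
```

View pics/wd.png

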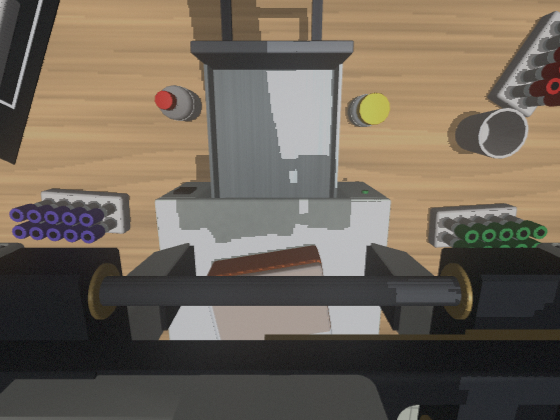

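The drawer is fully out, against its stop. In the image the panel's top runs v=42-53, the inner side walls are at u≈213 and 333, and the unit's front top edge is at v≈198.

```bash
python3 - <<'E'
from h import *
c=viewer.get_calibration("wrist")
print("panel top front/back",cast([(270,42),(270,54)],c,.106)); print("walls top inner",cast([(211,120),(338,120)],c,.048)); print("floor edges",cast([(215,120),(332,120),(272,68)],c,.012)); print("unit edge",cast([(272,198)],c,.12))
H=np.array([.618,.0033]);u=np.array([np.cos(.015),np.sin(.015)]); print("predicted floor mid",H+u*(.058-.074))
Rr=np.array([.5199,.3415])
yd=.015+np.pi/2
for y in (1.0746,1.0746-np.pi): print(y,manip.solve_ik([*Rr,.054],down(y)))
for y in (yd,yd-np.pi): print(y,manip.solve_ik([.602,.003,.07],down(y)))
E
```

```text
panel top front/back [[0.51716583 0.00110512]
 [0.52818735 0.00118015]]
walls top inner [[ 0.59253966 -0.07355621]
 [ 0.59019222  0.08448911]]
floor edges [[ 0.59187048 -0.07566358]
 [ 0.58951828  0.0827024 ]
 [ 0.52581261  0.00094395]]
unit edge [[0.67471445 0.00478559]]
predicted floor mid [0.6020018  0.00306001]
1.0746 [-0.47314222  0.63327358 -0.2035169   1.74671696  0.171101    0.7788719
  0.31424865]
-2.066992653589793 [-1.4289144   1.18113761  1.34751095  1.77967372 -1.22093542  1.28788286
 -1.81079838]
1.5857963267948965 [ 0.09371532  0.58034936 -0.18837484  1.79427299  0.14644891  0.78050559
  1.41698987]
-1.5557963267948967 [-0.87850585  1.12288917  1.34867484  1.82680566 -1.17373434  1.26425622
 -0.72042581]
```

```bash
python3 - <<'E'
from h import *
Rr=np.array([.5199,.3415]); q=down(1.0746); D=np.array([.602,.004]); qd=down(.015+np.pi/2)
manip.move_pose([*Rr,.17],q)
manip.servo_line([*Rr,.054],q,vel=.12)
effector.close(25); print("gap",manip.current_finger_gap())
manip.servo_line([*Rr,.215],q,vel=.15); print(manip.current_force(),manip.current_clock())
manip.move_pose([*D,.215],qd)
print(manip.current_tool_pos())
setdown(D,.066,qd)
manip.servo_line([*D,.22],qd,vel=.2); print(manip.current_clock())
im,c=look([.602,.004],.015+np.pi/2,.30,"wf"); 
print(rect(mask(im,'red'),c,.098,D,.08))
manip.move_pose([.40,.35,.35],down(1.2))
im,c=shot("top","topf"); print(rect(mask(im,'blue'),c,.082,np.array([.492,-.364]),.09),manip.current_clock())
a=cv2.imread("pics/wf.png"); b=cv2.imread("pics/topf.png")[100:310,140:440]
cv2.imwrite("pics/fin.png",np.hstack([cv2.resize(a,(400,300)),cv2.resize(b,(400,300))]))
E
```

```text
gap 0.03969935555971956
[-0.16742745  0.07496454 -2.69645702] 27.1417
[0.6018586  0.00588149 0.21473613]
contact dz 0.002 1.4786246192062589
32.5
(array([0.59643713, 0.0141808 ]), (26.636999130249023, 93.20195770263672), np.float64(-1.4228098412756438))
(array([ 0.49170654, -0.36610519]), (40.13533401489258, 100.41285705566406), np.float64(1.124238806790955)) 34.7333
```

View pics/fin.png

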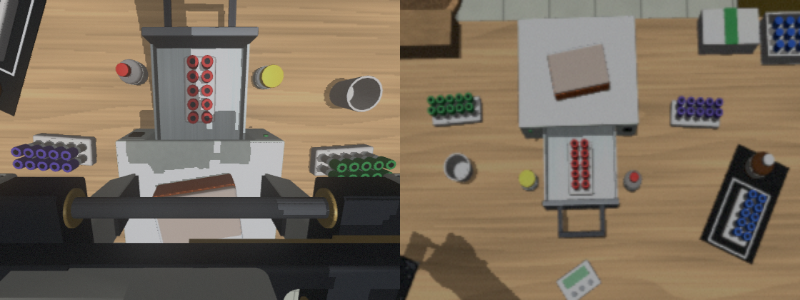

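Red stands upright on the drawer floor and blue is inside its outline at (0.492, -0.366), lined up within 0.3°. The drawer is still out and nothing else has moved, so I'm handing in.

```bash
python3 -c "
from bench import manip
print(manip.hand_in())"
```

```text
the job is handed in; nothing more can be done
None
```

The job is handed in at about 35 s: the blue rack stands lined up inside the outline, the drawer is fully out against its stop, the red rack stands upright on the drawer floor, and the other objects looked unmoved in the final pictures.

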